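# Make up the feeding kit and the sampling kit on an animal-lab bench

## Task

Make up the two kits from the stock standing in the middle of the bench: the large bottle and the steel dish go into the tray with two compartments; the small bottle, the squat pot and the blue forceps go into the tray with three compartments, the forceps lying in its long compartment. Give each thing a compartment of its own, flat on the tray's floor, and keep bottles, pot and dish upright all the way. Leave the glass beaker, the roll of tape and the rubber stopper where they are.

Things in the scene. Friction and masses are not known exactly. Their poses are not given: they have to be found in the camera images.
- bottle_large: The larger of two alike whitish plastic bottles with white screw caps, standing: 85 mm tall, body 50 mm across up to 58 mm high, then the cap, 36 mm across, from 66 mm to the top; about 160 g. Origin: centre of the underside, z up. Goes to the two-compartment tray.
- bottle_small: The smaller bottle of the same make, standing: 66 mm tall, body 36 mm across up to 46 mm high, then the cap, 24 mm across, from 54 mm to the top; about 50 g. Origin: centre of the underside, z up. Goes to the three-compartment tray.
- pot: Squat whitish specimen pot with a white lid nearly as wide as itself, standing: 45 mm tall, 49 mm across, its lid (top 14 mm) 52 mm across; about 60 g. Origin: centre of the underside, z up. Goes to the three-compartment tray.
- dish: Open round stainless steel dish, straight sided, 36 mm tall, 64 mm across outside at the rim and 62 mm at the foot, wall 3 mm; about 90 g. Origin: centre of the underside, z up. Goes to the two-compartment tray.
- forceps: Rigid blue plastic forceps lying on the bench as a slim V: 116 mm long, 12 mm tall; two stiff arms joined at one end, 14 mm wide overall at mid-length, 21 mm at the open end; about 25 g. Origin: mid-length, on the underside; x along the length to the open end, z up. Go to the long compartment of the three-compartment tray, either way round.
- tray_two: Oblong grey tray fixed to the bench, 180 mm (its x) by 92 mm (its y), floor 4 mm thick, walls 14 mm high and 4 mm thick, with one cross wall: two equal compartments 84 x 84 mm inside, centred at x = -44 and +44 mm, y = 0. Origin: centre of the underside. The large bottle and the dish take one compartment each, either way round.
- tray_three: Squarish grey tray fixed to the bench, 160 mm (its x) by 164 mm (y), floor 4 mm, walls 14 mm high and 4 mm thick. Three compartments: a long one, 152 (x) x 78 mm (y) inside, centred at x 0, y -39 mm, for the forceps lying along x; two of 74 x 74 mm centred at x -39 and +39, y +41 mm, for small bottle and pot, either way round. Origin: centre of the underside.
- beaker: Clear glass beaker standing among the stock, open, 48 mm across, 58 mm tall. Origin: centre of the underside, z up. Not part of a kit: leave it alone.
- tape: Roll of whitish tape lying flat among the stock, a ring 60 mm outside, 38 mm inside, 22 mm tall. Origin: centre of the underside, z up. Not part of a kit: leave it alone.
- stopper: Black rubber stopper, a small cone 28 mm across at the foot, 22 mm at the top, 26 mm tall, standing nearest the robot beside the forceps. Origin: centre of the underside, z up. Not part of a kit: leave it alone.
There are look-alikes about, which are no part of the job. What is shaped like the bottle_small but red is not meant. Of the things that look like the forceps, take the one that is farthest from the robot's base at the start.

How it is judged:
By the outcome, as a careful person would: the job done as asked, in the order asked, and still so for the second after the job is handed in, with the robot touching nothing.
It also fails if it takes over 128 s, if anything falls off the work surface, if the arm or the gripper's body presses on something with over 40 N, if the wrist force passes 120 N, or if a joint passes its speed limit or range.

## Robot

A 6-joint arm with a two-finger parallel gripper is mounted at the origin on the work surface. World frame = base frame: x ahead of the robot, y to its left, z up, the work surface at z = 0. Lengths are in m, angles in rad, forces in N, time in s.
With the tool pointing down it reaches from about 0.375 to 0.9 m from the base axis. Payload 3.1 kg.
Tool frame: the origin (TCP) lies at the very end of the fingers, on their centre line; the grasp point (between the pads) lies 19 mm behind it; z points along the fingers, y is the line along which they close (so a half turn about z gives the same grasp; the last joint's range is limited). The gripper opens to 85 mm and grips with 20 to 120 N. Pads are 22 mm wide; open, the fingers measure 114 mm over their backs; the gripper's body (76 mm by 85 mm) begins 54 mm behind the grasp point. The pads swing forward as they close: fully open they stand 13 mm farther back than shut.
Start: joints at [0.934, 0.527, 1.433, -0, 1.181, -0.178], TCP at [0.276, 0.561, 0.231] pointing down, gripper open.
Joint ranges: [-3.08, 3.08], [-0.75, 2.2], [0.22, 2.44], [-1.43, 4.57], [0, 2.65], [-2.85, 2.85]. Speed limits (rad/s): [2.79, 2.79, 3.14, 3.14, 3.14, 3.14].

## Interface

Orientations are given as a rotation vector (axis times angle).
In Python, from station import ctrl, cams, spotter gives the robot as it stands.
- The arm moves only by the tool play_rows, never from a script. Its argument "moves" is a list that holds one entry, the list of rows, each a list of 6 numbers: the shift along the tool's x, y, z in shares of 60 cm (1.0 is 60 cm), then the turn, a rotation vector about the tool's x, y, z in fractions of the full range, 1 being 4 rad. In form: [[[tx, ty, tz, wx, wy, wz], ...]]. A call has 1 to 8 rows; each row is the pose to reach, as a shift and turn from the pose commanded when the call began, along the tool's axes at that moment; what a row does not reach only later rows make up. A row lasts 1/10 s, in which the tool goes at most 50 mm and 8.59 degrees, less where a joint would pass 70% of its speed; a pose out of reach is approached as far as the arm can. A call with a gripper value outside its range is refused whole. "grip" is the finger opening in cm, from 0 to 8.54, set as the call begins (left out, the last holds). The fingers move at their own pace and stop on an object; "grip_force" is the grip in N (left out, the last holds). Time passes only in rows, so rows that repeat a pose let the fingers close. It gives the time, the measured TCP pose, the force, the opening and the grip force at its end, in the units of the state.
- ctrl.get_state(): the state, without advancing time (a new reading comes with each control period).
- cams.get_image(name): name is "scene" or "top" or "wrist"; returns a dict with "color" (420x560x3 uint8, red, green, blue), "fx", "fy", "cx", "cy" (pixels), "k1" (the pictures are not rectified: a ray, as slopes to the right and down, at radius r is drawn at 1 + k1 r^2 times it, then the intrinsics apply), "position" and "attitude" of the camera in the world. Camera axes: x right, y up, looking along -z (the intrinsics and any distortion apply to the point x, -y, -z); pixel columns grow to the right and rows downward; lengths in m; the calibration is good to about 2 mm. A picture is of the moment at which its call begins. There is no depth.
- ctrl.close_job(): hands the job in; it is judged then, once.
Trained networks look in a picture, given as the dict that the camera call returned (one of the last four; its "shot" number tells which), for a name from the list of things; names that differ only in an ending like _2 or _b are one class to them, and where a whole thing is asked for, a point or a joint stands for the part that bears it (a point fixed in the world has none). Each returns a list of dicts, best first, with "conf" (0 to 1); they miss things now and then, are a little off and sometimes report something else, mostly with a low value. They report only what shows in the picture. A call takes as long as a camera call. They do not tell look-alikes from the thing itself.
- spotter.look_for(picture, target): "centre" ([x, y, z] in m, in world coordinates, good to about 4 mm: the middle of the surface that is visible of it).
- spotter.outline_of(picture, target): "region" (420x560 bool, what is visible of it).
- spotter.mark_of(picture, target): "centre" ([x, y, z] in m, in world coordinates, good to about 4 mm: a listed point, or the origin of a listed thing).
The state is a dict: "clock": time; "joint_positions": joint angles; "joint_velocities": joint speeds; "effort": joint torques, N m; "ee_pos": TCP position; "tool_rot": TCP orientation; "ft_force": force on the tool from outside, world axes, zero at the start; "ft_torque": the same for the moment, N m; "finger_gap": opening from 0.0 (shut) to 1.0 (fully open); "grip_force": force on a finger pad.
Only numpy, scipy, OpenCV 4.12 (cv2) and the standard library are available. Lean on these libraries where they do the work, as an engineer would, in place of code of your own. Each camera call takes 0.05 s, during which the arm holds its last target. There are 200 camera calls.

## Working session

There is one attempt and no reset: what is moved stays moved. The work goes in short steps, Python scripts to look and compute and a tool call to move; the robot and the scene stay as the last step left them, time stands still between calls to the robot, and variables do not carry over. Pictures are saved under pics/ and viewed, at most 14 in all, crops included, and the job is handed in when it is done.

Besides the shell and the picture viewer there is one more tool, called after "Request:" as a command line: name --argument value ..., lists and objects as JSON in quotes. play_rows: Moves the arm, as the interface text tells. Its arguments: {"type":"object","properties":{"moves":{"type":"array"},"grip":{"type":"number"},"grip_force":{"type":"number"}},"required":["moves"]}

```bash
ls; mkdir -p pics; cat > h.py <<'E'
import numpy as np, cv2
from scipy.spatial.transform import Rotation as R
from station import ctrl, cams, spotter
def att(p):
    a=np.array(p["attitude"],float)
    return a if a.shape==(3,3) else (R.from_rotvec(a).as_matrix() if a.size==3 else R.from_quat(a).as_matrix())
def proj(p,X):
    c=(np.atleast_2d(X)-p["position"])@att(p)
    s=np.c_[c[:,0]/-c[:,2],-c[:,1]/-c[:,2]]; s=s*(1+p["k1"]*(s**2).sum(1,keepdims=True))
    return s*[p["fx"],p["fy"]]+[p["cx"],p["cy"]]
def unproj(p,uv,z):
    d=(np.atleast_2d(uv)-[p["cx"],p["cy"]])/[p["fx"],p["fy"]]; s=d.copy()
    for _ in range(20): s=d/(1+p["k1"]*(s**2).sum(1,keepdims=True))
    w=np.c_[s[:,0],-s[:,1],-np.ones(len(s))]@att(p).T
    o=np.array(p["position"]); return o+w*((z-o[2])/w[:,2])[:,None]
def save(p,n,crop=None,f=1):
    im=p["color"][:,:,::-1]
    if crop: im=im[crop[1]:crop[3],crop[0]:crop[2]]
    cv2.imwrite("pics/"+n,cv2.resize(im,None,fx=f,fy=f,interpolation=cv2.INTER_CUBIC))
E
python3 - <<'E'
from h import *
s=ctrl.get_state(); print({k:np.round(v,3) for k,v in s.items()})
for n in("scene","top"):
    p=cams.get_image(n); save(p,n+".png",None,1.4); print(n,p["position"],np.round(p["attitude"],3),p["fx"],p["k1"],p["shot"])
    for t in "bottle_large bottle_small pot dish forceps tray_two tray_three beaker tape stopper".split():
        print(t,[(np.round(d["centre"],3).tolist(),round(d["conf"],2),proj(p,d["centre"]).round()[0].tolist()) for d in spotter.mark_of(p,t)])
E
```

```text
pics
{'clock': np.float64(0.0), 'joint_positions': array([ 0.935,  0.528,  1.434, -0.   ,  1.181, -0.179]), 'joint_velocities': array([ 0.   ,  0.001,  0.001, -0.   , -0.001, -0.   ]), 'effort': array([ 1.0000e-03, -4.4235e+01, -1.7802e+01, -0.0000e+00,  8.0000e-03,
       -0.0000e+00]), 'ee_pos': array([0.276, 0.56 , 0.23 ]), 'tool_rot': array([-7.130e-01, -3.059e+00,  3.000e-03]), 'ft_force': array([ 0.1 , -0.25,  0.17]), 'ft_torque': array([ 0.022, -0.003,  0.009]), 'grip_force': np.float64(0.0), 'finger_gap': np.float64(1.0)}
scene [ 0.82583579 -0.44008815  0.64500378] [0.683 0.222 0.588] 412.15724890129053 4.794385511978144e-05 1
bottle_large [([0.676, 0.125, -0.001], 0.8, [381.0, 209.0]), ([0.436, -0.003, -0.003], 0.39, [250.0, 198.0]), ([0.672, -0.006, -0.002], 0.29, [347.0, 252.0])]
bottle_small [([0.573, -0.116, -0.004], 0.89, [271.0, 267.0]), ([0.576, -0.19, -0.005], 0.79, [248.0, 298.0])]
pot [([0.685, -0.115, 0.0], 0.86, [324.0, 297.0]), ([0.435, 0.121, -0.003], 0.63, [283.0, 164.0])]
dish [([0.674, -0.007, -0.004], 0.69, [348.0, 253.0]), ([0.685, -0.114, -0.001], 0.2, [3
[... 659 characters left out ...]
0]), ([0.563, 0.005, 0.0], 0.2, [269.0, 198.0])]
bottle_small [([0.567, -0.115, -0.001], 0.76, [328.0, 199.0]), ([0.574, -0.194, -0.002], 0.65, [366.0, 197.0]), ([0.523, -0.324, -0.003], 0.31, [431.0, 225.0])]
pot [([0.688, -0.115, -0.001], 0.77, [329.0, 144.0])]
dish [([0.673, -0.008, -0.004], 0.57, [278.0, 149.0])]
forceps [([0.329, 0.137, -0.003], 0.71, [195.0, 311.0]), ([0.433, 0.002, 0.0], 0.69, [268.0, 261.0])]
tray_two [([0.522, -0.325, -0.003], 0.66, [431.0, 225.0])]
tray_three [([0.488, 0.325, -0.0], 0.67, [109.0, 226.0])]
beaker [([0.563, 0.007, 0.001], 0.67, [268.0, 197.0])]
tape [([0.556, 0.12, -0.002], 0.6, [213.0, 198.0])]
stopper [([0.437, 0.121, -0.002], 0.6, [208.0, 256.0])]
```

View pics/scene.png

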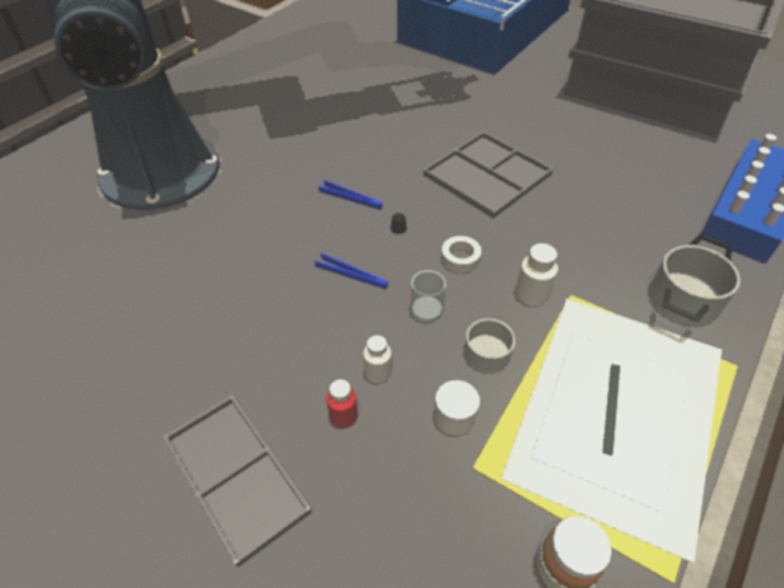

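View pics/top.png

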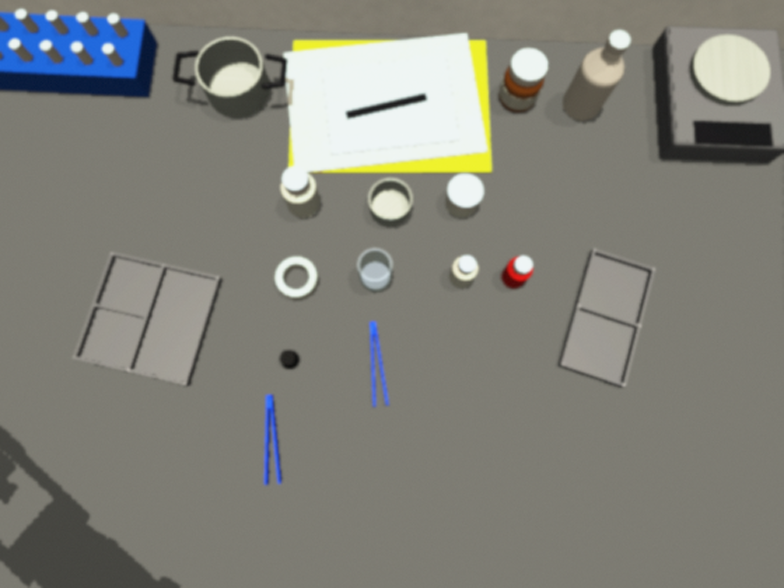

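Candidates in top.png (view pixels):
- **Forceps:** (378,365) and (272,440). The first is farther from the base (0.43 m against 0.36 m), so I take that one.
- **Small bottle:** whitish at (465,270), red at (518,272). I take the whitish one.
- **Large bottle:** (299,190). The brown-labelled jar at (525,80) and the wash bottle at (595,80) are outside the stock.
- **Dish:** (390,202). The pot with handles at (230,70) is not meant.
- **Pot:** (465,195).
- **Tape:** (296,277), which stays where it is.

Next I refine the positions and check the choice in a close crop.

```bash
cat >> h.py <<'E'
def go(x,y,z,a=None):
    """tool shift (cm) and turn to TCP x,y,z with closing line at world angle a (deg)"""
    s=ctrl.get_state(); Rc=R.from_rotvec(s["tool_rot"]).as_matrix()
    t=(Rc.T@(np.array([x,y,z])-s["ee_pos"]))*100
    if a is None: return t.round(2),0
    best=None
    for b in (a,a+180):
        b=np.radians(b); yt=np.array([np.cos(b),np.sin(b),0]); zt=np.array([0,0,-1.])
        w=R.from_matrix(Rc.T@np.c_[np.cross(yt,zt),yt,zt]).as_rotvec()
        if best is None or np.linalg.norm(w)<np.linalg.norm(best): best=w
    return t.round(2),best.round(3)
E
python3 - <<'E'
from h import *
P={n:cams.get_image(n) for n in("top","scene")}
for n,p in P.items():
    for t in("tray_two","tray_three"):
        for d in spotter.outline_of(p,t)[:1]:
            c=max(cv2.findContours(d["region"].astype(np.uint8),0,1)[0],key=cv2.contourArea)[:,0,:].astype(float)
            w=unproj(p,c,0.014)[:,:2]; print(n,t,d["conf"],cv2.minAreaRect((w*1000).astype(np.float32)))
    im=p["color"].astype(int); b=((im[:,:,2]-im[:,:,0]>60)&(im[:,:,2]-im[:,:,1]>50)).astype(np.uint8)
    k,l,st,_=cv2.connectedComponentsWithStats(b)
    for i in range(1,k):
        v,u=np.nonzero(l==i)
        w=unproj(p,np.c_[u,v].astype(float),0.008)[:,:2]*1000
        if 60<st[i,4]<1500 and np.ptp(w,axis=0).max()<180:
            (r,sz,a)=cv2.minAreaRect(w.astype(np.float32)); e=cv2.fitLine(w.astype(np.float32),2,0,.01,.01).ravel()
            print(n,"blue",np.round(r),np.round(sz),np.degrees(np.arctan2(e[1],e[0])).round(1),w.mean(0).round(), "x range",w[:,0].min().round(),w[:,0].max().round())
    for t in "bottle_large bottle_small pot dish".split():
        print(n,t,[np.round(d["centre"][:2],3).tolist() for d in spotter.mark_of(p,t)[:2]])
save(P["top"],"crop.png",(180,110,390,310),3)
print(go(.676,.124,.2,90)); s=ctrl.get_state(); print(R.from_rotvec(s["tool_rot"]).as_matrix().round(2))
E
```

```text
top tray_three 0.69 ((485.56787109375, 325.532470703125), (168.67562866210938, 162.0), 79.35863494873047)
top blue [436.  -1.] [120.  22.] 8.6 [435.  -0.] x range 375.0 495.0
top blue [327. 137.] [119.  23.] 8.0 [325. 139.] x range 267.0 386.0
top bottle_large [[0.673, 0.126]]
top bottle_small [[0.568, -0.117], [0.568, -0.193]]
top pot [[0.685, -0.114]]
top dish [[0.671, -0.007]]
scene tray_two 0.74 ((556.6323852539062, 20.132587432861328), (50.633602142333984, 97.54130554199219), 31.9417724609375)
scene tray_three 0.58 ((488.1866760253906, 319.4847717285156), (180.60977172851562, 171.3584442138672), 80.29484558105469)
scene blue [136. 872.] [ 38. 104.] -0.4 [135. 876.] x range 85.0 189.0
scene blue [325. 138.] [117.  23.] 8.1 [325. 140.] x range 266.0 383.0
scene blue [436.  -1.] [117.  23.] 8.9 [436.   2.] x range 377.0 494.0
scene bottle_large [[0.675, 0.122]]
scene bottle_small [[0.575, -0.194], [0.572, -0.12]]
scene pot [[0.681, -0.114]]
scene dish [[0.674, -0.007]]
(array([-55.16, -21.5 ,   3.13]), array([ 0.   ,  0.   , -0.458]))
[[-0.9   0.44  0.  ]
 [ 0.44  0.9   0.  ]
 [-0.    0.   -1.  ]]
```

View pics/crop.png

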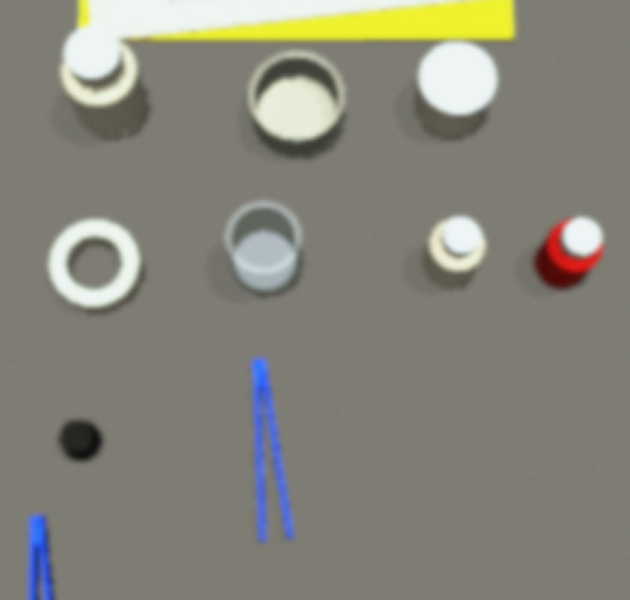

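The crop shows the large bottle at (95,70), dish at (297,95), pot at (458,85), whitish small bottle at (458,245) with the red one at (570,250), and the far forceps at (270,450). The choice holds. I start with the large bottle and check the tray geometry alongside.

Careful with the scale: shifts go in shares of 60 cm and turns go in shares of 4 rad. That gives: -55.1 cm / 60 = -0.9183, -28 cm / 60 = -0.4667, -0.458 rad / 4 = -0.1145.

Request:
play_rows --moves '[[[-0.4667,-0.1833,0.05,0,0,-0.0575],[-0.4667,-0.1833,0.05,0,0,-0.0575],[-0.9183,-0.3583,0.0517,0,0,-0.1145],[-0.9183,-0.3583,0.0517,0,0,-0.1145],[-0.9183,-0.3583,0.0517,0,0,-0.1145],[-0.9183,-0.3583,0.0517,0,0,-0.1145],[-0.9183,-0.3583,0.0517,0,0,-0.1145],[-0.9183,-0.3583,0.0517,0,0,-0.1145]]]' --grip 8.5 --grip_force 50

```text
clock: 2.6
ee_pos: [0.5431, 0.2687, 0.2089]
tool_rot: [-0.0, 3.141, 0.0]
ft_force: [0.3, 0.2, 0.3]
finger_gap: 0.992
grip_force: 0.0
```

```bash
python3 - <<'E'
from h import *
p=cams.get_image("top"); 
for n,c,L in(("two",[(561,367),(595,250),(654,268),(626,385)],(90,46)),("three",[(76,356),(112,254),(219,277),(188,384)],(80,82))):
    im=cv2.cvtColor(p["color"],cv2.COLOR_RGB2GRAY); w=unproj(p,np.array(c)/1.4,.014)[:,:2]*1000
    print(n,w.round().tolist(),w.mean(0).round(),[np.linalg.norm(w[i]-w[i-1]).round() for i in range(4)],[np.degrees(np.arctan2(*(w[j]-w[i])[::-1])).round(1) for i,j in((0,1),(3,2),(1,2),(0,3))])
print(go(.675,.124,.2,90),go(.675,.124,.02,90))
E
```

```text
two [[441.0, -257.0], [614.0, -310.0], [591.0, -394.0], [421.0, -346.0]] [ 517. -327.] [np.float64(91.0), np.float64(181.0), np.float64(87.0), np.float64(177.0)] [np.float64(-17.0), np.float64(-15.8), np.float64(-105.6), np.float64(-103.0)]
three [[424.0, 417.0], [575.0, 391.0], [548.0, 232.0], [393.0, 257.0]] [485. 324.] [np.float64(163.0), np.float64(153.0), np.float64(161.0), np.float64(157.0)] [np.float64(-10.0), np.float64(-9.3), np.float64(-99.7), np.float64(-101.1)]
(array([-12.58, -13.78,   1.02]), array([-0.004,  0.007, -0.005])) (array([-12.45, -13.71,  19.02]), array([-0.004,  0.007, -0.005]))
```

To row units: -13.7 cm / 60 = -0.2283, -12.5 cm / 60 = -0.2083.

Request:
play_rows --moves '[[[-0.2083,-0.2283,0.0167,0,0,0],[-0.2083,-0.2283,0.0167,0,0,0],[-0.2083,-0.2283,0.0167,0,0,0],[-0.2083,-0.2283,0.0167,0,0,0],[-0.2083,-0.2283,0.0167,0,0,0],[-0.2083,-0.2283,0.0167,0,0,0],[-0.2083,-0.2283,0.0167,0,0,0],[-0.2083,-0.2283,0.0167,0,0,0]]]'

```text
clock: 3.45
ee_pos: [0.6657, 0.1349, 0.199]
tool_rot: [0.003, -3.141, -0.0]
ft_force: [0.1, -0.3, 0.1]
finger_gap: 0.993
grip_force: 0.0
```

```bash
python3 - <<'E'
from h import *
p=cams.get_image("wrist"); save(p,"w1.png")
for t in ("bottle_large",): print([(np.round(d["centre"],3),d["conf"]) for d in spotter.mark_of(p,t)])
print(go(.675,.124,.2,90),go(.675,.124,.022,90))
E
```

```text
[]
(array([-0.9 , -1.08, -0.09]), array([ 0.   , -0.   ,  0.002])) (array([-0.9 , -1.08, 17.71]), array([ 0.   , -0.   ,  0.002]))
```

View pics/w1.png

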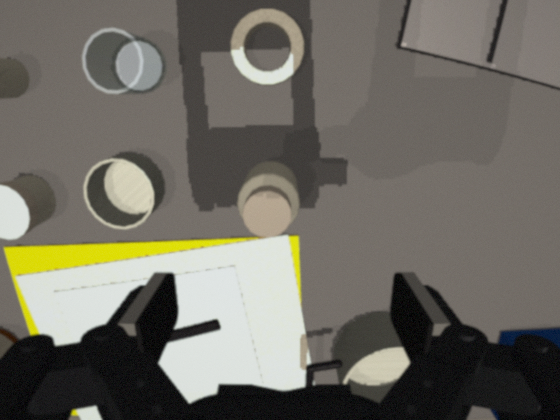

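The wrist view shows the bottle cap at (267,212), dish rim centre at (120,193) and tape at (268,45). I use these pixels to check the positions.

```bash
python3 - <<'E'
from h import *
p=cams.get_image("wrist"); print(unproj(p,[(267,212)],.085).round(4),unproj(p,[(120,193)],.036).round(4),unproj(p,[(268,44)],.022).round(4))
t=cams.get_image("top"); 
# crop.png: px/3+(180,110)
f=lambda u,v,z:unproj(t,[(u/3+180,v/3+110)],z).round(4)[0,:2]
print("cap",f(92,53,.085),"dish",f(297,92,.036),"pot",f(458,77,.045),"small",f(462,236,.066),"red",f(582,236,.066))
print(go(.675,.124,.022,90))
E
```

```text
[[0.6727 0.1222 0.085 ]] [[ 0.6714 -0.0072  0.036 ]] [[0.5509 0.1214 0.022 ]]
cap [0.6722 0.1218] dish [ 0.6736 -0.0094] pot [ 0.6855 -0.1168] small [ 0.5679 -0.1182] red [ 0.5715 -0.1938]
(array([-0.86, -1.04, 17.72]), array([0.   , 0.   , 0.002]))
```

To row units: 8 cm / 60 = 0.1333, 4 cm / 60 = 0.0667.

Request:
play_rows --moves '[[[-0.0117,-0.02,0.0667,0,0,0],[-0.0117,-0.02,0.1333,0,0,0],[-0.0117,-0.02,0.1333,0,0,0],[-0.0117,-0.02,0.1333,0,0,0],[-0.0117,-0.02,0.1333,0,0,0]]]'

```text
clock: 4.15
ee_pos: [0.6754, 0.1218, 0.1212]
tool_rot: [-0.001, 3.137, 0.0]
ft_force: [0.1, -0.2, -0.8]
finger_gap: 0.997
grip_force: 0.0
```

```bash
python3 - <<'E'
from h import *
print(go(.673,.122,.022,90))
E
```

```text
(array([0.28, 0.02, 9.92]), array([0.   , 0.004, 0.001]))
```

To row units: 9.9 cm / 60 = 0.165, 7 cm / 60 = 0.1167.

Request:
play_rows --moves '[[[0.005,0,0.0667,0,0,0],[0.005,0,0.1167,0,0,0],[0.005,0,0.165,0,0,0],[0.005,0,0.165,0,0,0],[0.005,0,0.165,0,0,0]]]'

```text
clock: 4.65
ee_pos: [0.6722, 0.1216, 0.0218]
tool_rot: [-0.001, 3.139, 0.0]
ft_force: [0.2, 0.5, 1.7]
finger_gap: 0.993
grip_force: 0.0
```

Request:
play_rows --moves '[[[0,0,0,0,0,0],[0,0,0,0,0,0],[0,0,0,0,0,0],[0,0,0,0,0,0],[0,0,0,0,0,0],[0,0,0,0,0,0],[0,0,0,0,0,0],[0,0,0,0,0,0]]]' --grip 4.0 --grip_force 50

```text
clock: 5.45
ee_pos: [0.6726, 0.1215, 0.0224]
tool_rot: [-0.0, 3.137, 0.0]
ft_force: [-0.3, 0.3, 5.9]
finger_gap: 0.568
grip_force: 52.0
```

To row units: -16 cm / 60 = -0.2667, -14 cm / 60 = -0.2333.

Request:
play_rows --moves '[[[0,0,-0.0333,0,0,0],[0,0,-0.1,0,0,0],[0,0,-0.1667,0,0,0],[0,0,-0.2333,0,0,0],[0,0,-0.2667,0,0,0],[0,0,-0.2667,0,0,0],[0,0,-0.2667,0,0,0]]]'

```text
clock: 6.15
ee_pos: [0.6703, 0.1213, 0.1797]
tool_rot: [0.0, -3.141, 0.0]
ft_force: [0.0, 1.2, -0.7]
finger_gap: 0.572
grip_force: 52.0
```

```bash
python3 - <<'E'
from h import *
print(go(.56,-.339,.18,74),go(.476,-.315,.18,74))
E
```

```text
(array([ 1.104e+01, -4.603e+01, -2.000e-02]), array([-0.   , -0.   ,  0.279])) (array([ 1.944e+01, -4.363e+01, -2.000e-02]), array([-0.   , -0.   ,  0.279]))
```

To row units: -34.5 cm / 60 = -0.575, -30 cm / 60 = -0.5, 0.16 rad / 4 = 0.04.

Request:
play_rows --moves '[[[0.0117,-0.05,0,0,0,0.005],[0.0267,-0.1167,0,0,0,0.01],[0.0467,-0.2,0,0,0,0.0175],[0.065,-0.275,0,0,0,0.025],[0.0833,-0.35,0,0,0,0.0325],[0.1017,-0.425,0,0,0,0.04],[0.12,-0.5,0,0,0,0.0475],[0.1383,-0.575,0,0,0,0.055]]]'

```text
clock: 6.95
ee_pos: [0.5857, -0.2246, 0.177]
tool_rot: [-0.346, -3.118, -0.004]
ft_force: [0.6, 0.5, -1.1]
finger_gap: 0.573
grip_force: 52.0
```

To row units: -11 cm / 60 = -0.1833, -9 cm / 60 = -0.15, 0.06 rad / 4 = 0.015.

Request:
play_rows --moves '[[[0,-0.0833,0,0,0,0.0075],[0,-0.15,0,0,0,0.015],[0,-0.1833,0,0,0,0.015],[0,-0.1833,0,0,0,0.015]]]'

```text
clock: 7.35
ee_pos: [0.5623, -0.3333, 0.1776]
tool_rot: [-0.443, -3.107, -0.002]
ft_force: [-0.6, 0.1, -1.0]
finger_gap: 0.571
grip_force: 52.1
```

```bash
python3 - <<'E'
from h import *
print(go(.56,-.339,.1,74)); p=cams.get_image("wrist"); save(p,"w2.png")
E
```

```text
(array([ 0.04, -0.62,  7.76]), array([ 0.001, -0.003, -0.004]))
```

View pics/w2.png

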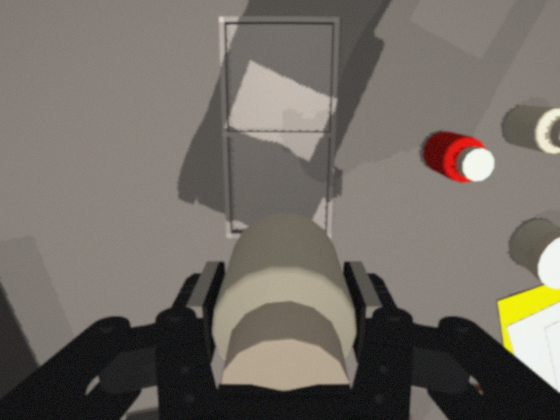

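The wrist view shows the tray aligned with the tool. Outer corners are at (220,17), (338,17), (332,236) and (228,236), with the cross wall at row 131.

```bash
python3 - <<'E'
from h import *
p=cams.get_image("wrist"); 
w=unproj(p,[(220,17),(338,17),(332,236),(228,236),(224,131),(335,131)],.014)[:,:2]*1000; print(w.round(),w[:4].mean(0),w[4:].mean(0))
print([np.linalg.norm(w[i]-w[j]).round() for i,j in((0,1),(1,2),(2,3),(3,0))],[np.degrees(np.arctan2(*(w[i]-w[j])[::-1])).round(1) for i,j in((3,0),(2,1),(0,1))])
print(go(.56,-.339,.1,74))
E
```

```text
[[ 420. -341.]
 [ 445. -254.]
 [ 617. -303.]
 [ 591. -391.]
 [ 504. -365.]
 [ 529. -278.]] [ 518.52875715 -321.99289925] [ 516.54530574 -321.40759196]
[np.float64(90.0), np.float64(178.0), np.float64(92.0), np.float64(178.0)] [np.float64(-16.3), np.float64(-15.8), np.float64(-106.2)]
(array([ 0.01, -1.01,  7.81]), array([ 0.003, -0.003, -0.001]))
```

To row units: 13 cm / 60 = 0.2167, 12 cm / 60 = 0.2.

Request:
play_rows --moves '[[[0,-0.01,0.0667,0,0,0],[0,-0.01,0.1333,0,0,0],[0,-0.01,0.2,0,0,0],[0,-0.01,0.2167,0,0,0],[0,-0.01,0.2167,0,0,0],[0,-0.01,0.2167,0,0,0]]]'

```text
clock: 8.05
ee_pos: [0.5637, -0.3365, 0.0513]
tool_rot: [0.435, 3.109, -0.002]
ft_force: [-0.5, -1.3, -1.1]
finger_gap: 0.569
grip_force: 52.2
```

```bash
python3 - <<'E'
from h import *
print(ctrl.get_state()["ee_pos"],go(.56,-.336,.0265,74))
E
```

```text
[ 0.5636834  -0.33652487  0.0513183 ] (array([ 0.37, -0.05,  2.48]), array([-0.001,  0.002,  0.001]))
```

To row units: 2.5 cm / 60 = 0.0417, 2.3 cm / 60 = 0.0383.

Request:
play_rows --moves '[[[0.005,0,0.0167,0,0,0],[0.005,0,0.03,0,0,0],[0.005,0,0.0383,0,0,0],[0.005,0,0.0417,0,0,0],[0.005,0,0.0417,0,0,0],[0.005,0,0.0417,0,0,0]]]'

```text
clock: 8.65
ee_pos: [0.5592, -0.336, 0.0264]
tool_rot: [-0.438, -3.111, -0.0]
ft_force: [-2.5, 2.4, 8.0]
finger_gap: 0.575
grip_force: 53.0
```

Request:
play_rows --moves '[[[0,0,0,0,0,0],[0,0,0,0,0,0],[0,0,0,0,0,0],[0,0,0,0,0,0]]]' --grip 6.5

```text
clock: 9.05
ee_pos: [0.5594, -0.336, 0.0246]
tool_rot: [-0.438, -3.111, -0.0]
ft_force: [-0.8, 0.1, -0.6]
finger_gap: 0.757
grip_force: 0.0
```

Request:
play_rows --moves '[[[0,0,-0.0333,0,0,0],[0,0,-0.0833,0,0,0],[0,0,-0.15,0,0,0],[0,0,-0.2167,0,0,0],[0,0,-0.25,0,0,0],[0,0,-0.25,0,0,0]]]'

```text
clock: 9.65
ee_pos: [0.5614, -0.3376, 0.1789]
tool_rot: [0.437, 3.104, -0.007]
ft_force: [1.0, -0.2, 0.2]
finger_gap: 0.761
grip_force: 0.0
```

```bash
python3 - <<'E'
from h import *
p=cams.get_image("top"); print([(np.round(d["centre"],3),d["conf"]) for d in spotter.mark_of(p,"bottle_large")])
print(go(.6725,-.008,.15,90))
E
```

```text
[]
(array([-1.84, 34.63,  2.47]), array([ 0.  , -0.  , -0.28]))
```

To row units: 34.6 cm / 60 = 0.5767, 30 cm / 60 = 0.5, -0.28 rad / 4 = -0.07.

Request:
play_rows --moves '[[[-0.0067,0.0833,0,0,0,-0.01],[-0.0117,0.1667,0,0,0,-0.02],[-0.0167,0.25,0,0,0,-0.03],[-0.02,0.3333,0,0,0,-0.04],[-0.025,0.4167,0.0167,0,0,-0.05],[-0.0283,0.5,0.0333,0,0,-0.06],[-0.03,0.5767,0.0417,0,0,-0.07],[-0.03,0.5767,0.0417,0,0,-0.07]]]' --grip 8.5

```text
clock: 10.55
ee_pos: [0.6711, -0.0013, 0.1459]
tool_rot: [0.012, -3.136, -0.005]
ft_force: [-0.3, -0.2, -1.3]
finger_gap: 0.994
grip_force: 0.0
```

Request:
play_rows --moves '[[[0,0,0,0,0,0],[0,0,0,0,0,0],[0,0,0,0,0,0],[0,0,0,0,0,0]]]'

```text
clock: 10.95
ee_pos: [0.672, -0.0101, 0.1498]
tool_rot: [-0.003, -3.141, 0.0]
ft_force: [-0.6, 0.5, 0.1]
finger_gap: 0.994
grip_force: 0.0
```

```bash
python3 - <<'E'
from h import *
p=cams.get_image("wrist"); d=spotter.outline_of(p,"dish"); print([(np.round(e["centre"],3),e["conf"]) for e in spotter.mark_of(p,"dish")])
for e in d[:2]:
    v,u=np.nonzero(e["region"]); print(e["conf"],u.min(),u.max(),v.min(),v.max())
q=cams.get_image("top"); print([(np.round(d["centre"],3),d["conf"]) for d in spotter.mark_of(q,"bottle_large")])
save(p,"w3.png"); print(go(.6725,-.008,.013,90),ctrl.get_state()["ee_pos"])
E
```

```text
[(array([ 0.673, -0.006, -0.002]), 0.94)]
0.86 242 330 154 243
[]
(array([-0.02,  0.1 , 13.71]), array([-0.   ,  0.   , -0.001])) [ 0.67222624 -0.00897449  0.15007288]
```

View pics/w3.png

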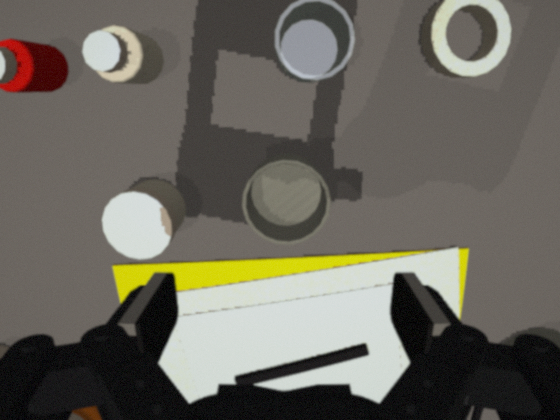

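The wrist view shows the dish centred between the fingers at (286,201). The pot lid is at (138,225) and the small bottle's cap at (104,50). I lower and grip the dish.

To row units: 14.1 cm / 60 = 0.235, 12 cm / 60 = 0.2.

Request:
play_rows --moves '[[[0,0,0.0667,0,0,0],[0,0,0.1333,0,0,0],[0,0,0.2,0,0,0],[0,0,0.235,0,0,0],[0,0,0.235,0,0,0],[0,0,0.235,0,0,0]]]'

```text
clock: 11.8
ee_pos: [0.6726, -0.0085, 0.0091]
tool_rot: [-0.0, 3.141, -0.0]
ft_force: [1.2, -0.2, -0.0]
finger_gap: 0.993
grip_force: 0.0
```

Request:
play_rows --moves '[[[0,0,0,0,0,0],[0,0,0,0,0,0],[0,0,0,0,0,0],[0,0,0,0,0,0],[0,0,0,0,0,0],[0,0,0,0,0,0]]]' --grip 5.5 --grip_force 50

```text
clock: 12.4
ee_pos: [0.6742, -0.0087, 0.0118]
tool_rot: [-0.0, 3.137, -0.001]
ft_force: [-0.3, 0.3, 6.9]
finger_gap: 0.73
grip_force: 54.9
```

To row units: -16 cm / 60 = -0.2667, -14 cm / 60 = -0.2333.

Request:
play_rows --moves '[[[0,0,-0.0333,0,0,0],[0,0,-0.1,0,0,0],[0,0,-0.1667,0,0,0],[0,0,-0.2333,0,0,0],[0,0,-0.2667,0,0,0],[0,0,-0.2667,0,0,0],[0,0,-0.2667,0,0,0]]]'

```text
clock: 13.1
ee_pos: [0.6719, -0.0083, 0.1692]
tool_rot: [-0.0, 3.141, -0.0]
ft_force: [-0.7, -0.4, -1.6]
finger_gap: 0.729
grip_force: 54.9
```

```bash
python3 - <<'E'
from h import *
print(go(.476,-.311,.17,74))
E
```

```text
(array([ 19.59, -30.26,  -0.09]), array([-0.  ,  0.  ,  0.28]))
```

To row units: -28.5 cm / 60 = -0.475, -25.5 cm / 60 = -0.425, 0.17 rad / 4 = 0.0425.

Request:
play_rows --moves '[[[0.025,-0.0383,0,0,0,0.0075],[0.0667,-0.1,0,0,0,0.015],[0.1083,-0.1667,0,0,0,0.025],[0.15,-0.2333,0,0,0,0.0325],[0.1917,-0.3,0,0,0,0.0425],[0.2333,-0.3667,0,0,0,0.05],[0.275,-0.425,0,0,0,0.06],[0.3083,-0.475,0,0,0,0.0675]]]'

```text
clock: 13.9
ee_pos: [0.4845, -0.2941, 0.1665]
tool_rot: [-0.426, -3.108, -0.004]
ft_force: [0.8, -0.0, -0.7]
finger_gap: 0.734
grip_force: 54.9
```

To row units: -2 cm / 60 = -0.0333, 0.6 cm / 60 = 0.01, 0.01 rad / 4 = 0.0025.

Request:
play_rows --moves '[[[0.01,-0.0333,0,0,0,0.0025],[0.01,-0.0333,0,0,0,0.0025],[0.01,-0.0333,0,0,0,0.0025],[0.01,-0.0333,0,0,0,0.0025],[0.01,-0.0333,0,0,0,0.0025]]]'

```text
clock: 14.4
ee_pos: [0.4765, -0.3097, 0.1683]
tool_rot: [-0.435, -3.11, -0.001]
ft_force: [-0.4, 0.2, 0.4]
finger_gap: 0.732
grip_force: 55.0
```

```bash
python3 - <<'E'
from h import *
print(go(.476,-.311,.04,74)); p=cams.get_image("wrist"); save(p,"w4.png")
E
```

```text
(array([ 0.  , -0.15, 12.83]), array([ 0.001, -0.001,  0.001]))
```

View pics/w4.png

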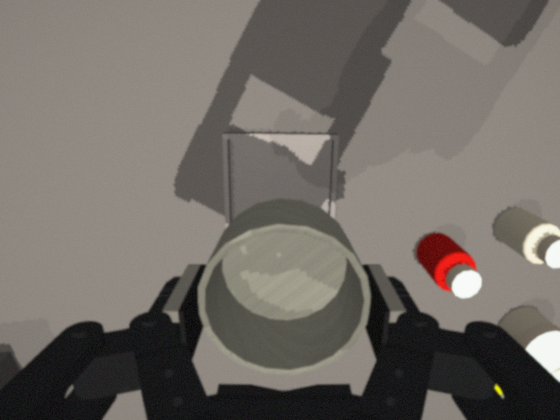

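The wrist view shows the dish level in the grip at (285,295), over the near compartment whose near wall is at row 133. I lower it.

Request:
play_rows --moves '[[[0,-0.0017,0.0667,0,0,0],[0,-0.0017,0.1333,0,0,0],[0,-0.0017,0.1917,0,0,0],[0,-0.0017,0.2133,0,0,0],[0,-0.0017,0.2133,0,0,0],[0,-0.0017,0.2133,0,0,0]]]'

```text
clock: 15.05
ee_pos: [0.4768, -0.3124, 0.0418]
tool_rot: [0.437, 3.11, -0.002]
ft_force: [0.6, 0.4, -0.3]
finger_gap: 0.73
grip_force: 55.0
```

```bash
python3 - <<'E'
from h import *
print(go(.476,-.311,.0145,74))
E
```

```text
(array([0.12, 0.12, 2.73]), array([-0.001,  0.002,  0.   ]))
```

Request:
play_rows --moves '[[[0.0017,0.0017,0.0167,0,0,0],[0.0017,0.0017,0.03,0,0,0],[0.0017,0.0017,0.04,0,0,0],[0.0017,0.0017,0.045,0,0,0],[0.0017,0.0017,0.045,0,0,0],[0.0017,0.0017,0.045,0,0,0]]]'

```text
clock: 15.65
ee_pos: [0.4752, -0.3109, 0.0157]
tool_rot: [0.438, 3.111, -0.001]
ft_force: [-2.4, 2.0, 13.1]
finger_gap: 0.732
grip_force: 56.2
```

Request:
play_rows --moves '[[[0,0,0,0,0,0],[0,0,0,0,0,0],[0,0,0,0,0,0],[0,0,0,0,0,0]]]' --grip 7.8

```text
clock: 16.05
ee_pos: [0.4751, -0.3108, 0.0135]
tool_rot: [-0.438, -3.111, -0.0]
ft_force: [0.2, -0.6, -0.7]
finger_gap: 0.915
grip_force: 0.0
```

To row units: -15 cm / 60 = -0.25, -13 cm / 60 = -0.2167.

Request:
play_rows --moves '[[[0,0,-0.0333,0,0,0],[0,0,-0.0833,0,0,0],[0,0,-0.15,0,0,0],[0,0,-0.2167,0,0,0],[0,0,-0.25,0,0,0],[0,0,-0.25,0,0,0]]]'

```text
clock: 16.65
ee_pos: [0.4769, -0.3124, 0.1671]
tool_rot: [0.437, 3.105, -0.007]
ft_force: [0.3, 0.2, 0.6]
finger_gap: 0.912
grip_force: 0.0
```

```bash
python3 - <<'E'
from h import *
print(go(.569,-.118,.16,0),go(.569,-.118,.16,74))
E
```

```text
(array([-3.48, 21.23,  0.66]), array([1.000e-03, 8.000e-03, 1.291e+00])) (array([-3.48, 21.23,  0.66]), array([-0.004,  0.007, -0.   ]))
```

To row units: 21.2 cm / 60 = 0.3533, 18.5 cm / 60 = 0.3083, 0.24 rad / 4 = 0.06.

Request:
play_rows --moves '[[[-0.0117,0.075,0,0,0,0.0125],[-0.025,0.15,0,0,0,0.025],[-0.0383,0.2333,0,0,0,0.0375],[-0.05,0.3083,0.01,0,0,0.05],[-0.0583,0.3533,0.01,0,0,0.06],[-0.0583,0.3533,0.01,0,0,0.06],[-0.0583,0.3533,0.01,0,0,0.06],[-0.0583,0.3533,0.01,0,0,0.06]]]' --grip 6

```text
clock: 17.45
ee_pos: [0.5666, -0.1176, 0.157]
tool_rot: [-0.808, -3.034, 0.0]
ft_force: [-0.3, 0.2, 0.4]
finger_gap: 0.701
grip_force: 0.0
```

```bash
python3 - <<'E'
from h import *
p=cams.get_image("wrist"); save(p,"w5.png")
for t in("bottle_small","pot"):
  for e in spotter.mark_of(p,t): print(t,np.round(e["centre"],3),e["conf"])
q=cams.get_image("top")
for t in("dish","bottle_large"):
  for e in spotter.mark_of(q,t): print(t,np.round(e["centre"],3),e["conf"])
print(ctrl.get_state()["ee_pos"],go(.569,-.118,.012,60))
E
```

```text
bottle_small [ 0.571 -0.119  0.002] 0.76
bottle_small [ 0.575 -0.192  0.004] 0.68
pot [ 0.689 -0.113 -0.002] 0.64
pot [ 0.563 -0.337  0.008] 0.37
dish [ 0.476 -0.311  0.002] 0.55
bottle_large [ 0.559 -0.334  0.003] 0.77
[ 0.56715447 -0.11765602  0.15791177] (array([-0.18,  0.06, 14.59]), array([-0.   ,  0.   ,  0.002]))
```

View pics/w5.png

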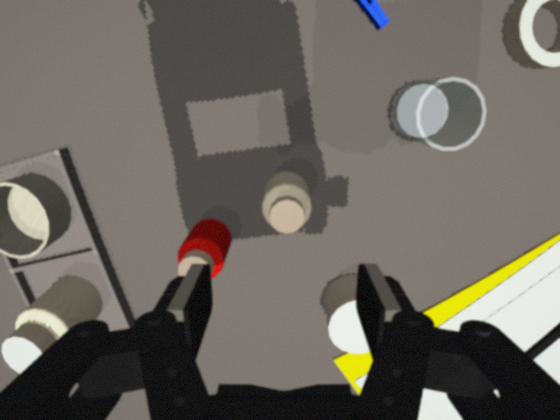

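The wrist view shows the small bottle's cap at (288,216), with the red bottle at (205,250) and the pot at (345,315) near the finger paths. The dish (20,215) and the large bottle (35,340) sit in their compartments. I turn 15° further and narrow the fingers.

To row units: 8 cm / 60 = 0.1333, 4 cm / 60 = 0.0667, 0.26 rad / 4 = 0.065.

Request:
play_rows --moves '[[[-0.0033,0,0,0,0,0.0325],[-0.0033,0,0.0667,0,0,0.065],[-0.0033,0,0.1333,0,0,0.065],[-0.0033,0,0.1333,0,0,0.065],[-0.0033,0,0.1333,0,0,0.065]]]' --grip 5.3

```text
clock: 18.25
ee_pos: [0.5688, -0.1179, 0.0777]
tool_rot: [-1.194, -2.904, -0.0]
ft_force: [0.1, -0.8, 0.1]
finger_gap: 0.618
grip_force: 0.0
```

```bash
python3 - <<'E'
from h import *
p=cams.get_image("wrist")
for e in spotter.mark_of(p,"bottle_small"): print(np.round(e["centre"],3),e["conf"])
print(ctrl.get_state()["ee_pos"],go(.569,-.118,.012,45))
E
```

```text
[ 0.57  -0.115  0.001] 0.63
[ 0.577 -0.191  0.004] 0.61
[ 0.57055121 -0.11844502  0.07972994] (array([ 0.16, -0.09,  6.77]), array([0.001, 0.003, 0.006]))
```

To row units: 6.6 cm / 60 = 0.11, 5.5 cm / 60 = 0.0917.

Request:
play_rows --moves '[[[0.0017,0,0.05,0,0,0],[0.0017,0,0.0917,0,0,0],[0.0017,0,0.11,0,0,0],[0.0017,0,0.11,0,0,0],[0.0017,0,0.11,0,0,0]]]'

```text
clock: 18.85
ee_pos: [0.5695, -0.1175, 0.0133]
tool_rot: [1.193, 2.903, -0.0]
ft_force: [-0.3, 0.6, -0.3]
finger_gap: 0.623
grip_force: 0.0
```

Request:
play_rows --moves '[[[0,0,0,0,0,0],[0,0,0,0,0,0],[0,0,0,0,0,0],[0,0,0,0,0,0],[0,0,0,0,0,0],[0,0,0,0,0,0]]]' --grip 2.5 --grip_force 40

```text
clock: 19.45
ee_pos: [0.5697, -0.1175, 0.0136]
tool_rot: [1.193, 2.903, -0.0]
ft_force: [-0.7, 0.1, 6.5]
finger_gap: 0.411
grip_force: 40.2
```

To row units: -16 cm / 60 = -0.2667, -14 cm / 60 = -0.2333.

Request:
play_rows --moves '[[[0,0,-0.0333,0,0,0],[0,0,-0.1,0,0,0],[0,0,-0.1667,0,0,0],[0,0,-0.2333,0,0,0],[0,0,-0.2667,0,0,0],[0,0,-0.2667,0,0,0],[0,0,-0.2667,0,0,0]]]'

```text
clock: 20.15
ee_pos: [0.5681, -0.1169, 0.172]
tool_rot: [1.194, 2.906, 0.0]
ft_force: [-0.2, -0.3, -1.5]
finger_gap: 0.406
grip_force: 40.0
```

```bash
python3 - <<'E'
from h import *
for a in(-10,80): print(go(.456,.371,.17,a),go(.532,.357,.17,a))
print(ctrl.get_state()["joint_positions"])
E
```

```text
(array([42.27, 26.81,  0.19]), array([0.   , 0.   , 0.966])) (array([35.88, 31.16,  0.19]), array([0.   , 0.   , 0.966]))
(array([42.27, 26.81,  0.19]), array([ 0.   ,  0.   , -0.605])) (array([35.88, 31.16,  0.19]), array([ 0.   ,  0.   , -0.605]))
[-3.95469585e-01  5.41721436e-01  1.60622798e+00  4.81464614e-06
  9.93355235e-01 -1.18650310e+00]
```

To row units: 26 cm / 60 = 0.4333, 22.5 cm / 60 = 0.375, -0.16 rad / 4 = -0.04.

Request:
play_rows --moves '[[[0.0333,0.0333,0,0,0,-0.01],[0.0833,0.075,0,0,0,-0.025],[0.1333,0.1167,0,0,0,-0.04],[0.2,0.175,0,0,0,-0.055],[0.2583,0.225,0,0,0,-0.07],[0.3167,0.275,0,0,0,-0.085],[0.375,0.325,0,0,0,-0.1],[0.4333,0.375,0,0,0,-0.115]]]'

```text
clock: 20.95
ee_pos: [0.5399, 0.2273, 0.1694]
tool_rot: [-0.496, -3.098, 0.003]
ft_force: [1.7, -0.0, -0.3]
finger_gap: 0.407
grip_force: 40.0
```

```bash
python3 - <<'E'
from h import *
print(go(.532,.357,.17,80))
E
```

```text
(array([ 4.8 , 12.08, -0.07]), array([-0.002, -0.004, -0.143]))
```

To row units: 11.8 cm / 60 = 0.1967, 11.3 cm / 60 = 0.1883, -0.14 rad / 4 = -0.035.

Request:
play_rows --moves '[[[0.03,0.075,0,0,0,-0.015],[0.0567,0.1417,0,0,0,-0.03],[0.075,0.1883,0,0,0,-0.035],[0.0783,0.1967,0,0,0,-0.035],[0.0783,0.1967,0,0,0,-0.035],[0.0783,0.1967,0,0,0,-0.035]]]'

```text
clock: 21.55
ee_pos: [0.5335, 0.3511, 0.1704]
tool_rot: [-0.283, -3.126, 0.003]
ft_force: [0.1, -0.6, -0.2]
finger_gap: 0.407
grip_force: 40.1
```

```bash
python3 - <<'E'
from h import *
p=cams.get_image("wrist"); save(p,"w6.png")
for e in spotter.mark_of(p,"tray_three"): print(np.round(e["centre"],3),e["conf"])
print(ctrl.get_state()["ee_pos"],go(.532,.357,.04,80))
E
```

```text
[ 0.483  0.332 -0.005] 0.67
[0.53421924 0.35080775 0.17114499] (array([ 0.31,  0.59, 13.11]), array([-0.001, -0.001, -0.007]))
```

View pics/w6.png

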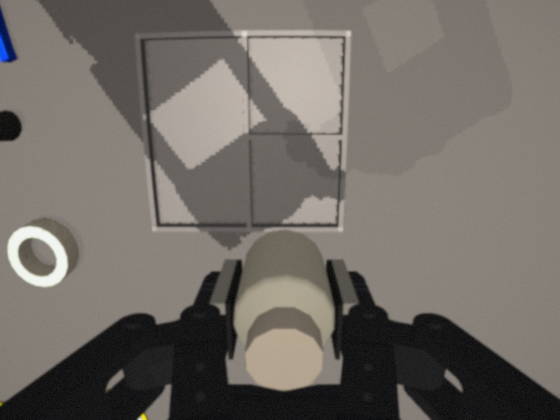

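The wrist view shows the tray's outer corners at (137,34), (350,32), (342,230) and (154,229). The long wall runs at column 248 and the cross wall at row 134.

```bash
python3 - <<'E'
from h import *
p=cams.get_image("wrist"); w=unproj(p,[(137,34),(350,32),(342,230),(154,229),(248,134)],.014)[:,:2]*1000
print(w.round(),w[:4].mean(0),[np.linalg.norm(w[i]-w[j]).round() for i,j in((0,1),(1,2),(2,3),(3,0))],[np.degrees(np.arctan2(*(w[i]-w[j])[::-1])).round(1) for i,j in((3,0),(2,1),(1,0),(2,3))])
print(ctrl.get_state()["ee_pos"])
E
```

```text
[[394. 262.]
 [423. 421.]
 [579. 393.]
 [549. 233.]
 [485. 330.]] [486.16831601 327.21135221] [np.float64(162.0), np.float64(158.0), np.float64(162.0), np.float64(158.0)] [np.float64(-10.6), np.float64(-10.4), np.float64(79.4), np.float64(79.4)]
[0.53443394 0.3509351  0.17144973]
```

To row units: 13.3 cm / 60 = 0.2217, 12 cm / 60 = 0.2.

Request:
play_rows --moves '[[[0.005,0.0117,0.0667,0,0,0],[0.005,0.0117,0.1333,0,0,0],[0.005,0.0117,0.2,0,0,0],[0.005,0.0117,0.2217,0,0,0],[0.005,0.0117,0.2217,0,0,0],[0.005,0.0117,0.2217,0,0,0]]]'

```text
clock: 22.3
ee_pos: [0.5339, 0.36, 0.0402]
tool_rot: [0.283, 3.127, 0.002]
ft_force: [1.0, -0.4, 0.4]
finger_gap: 0.405
grip_force: 40.1
```

```bash
python3 - <<'E'
from h import *
print(ctrl.get_state()["ee_pos"],go(.532,.359,.0175,79.6))
E
```

```text
[0.53390901 0.36001114 0.0402013 ] (array([ 0.17, -0.14,  2.27]), array([0.001, 0.002, 0.001]))
```

To row units: 2.3 cm / 60 = 0.0383, 2.1 cm / 60 = 0.035.

Request:
play_rows --moves '[[[0.0017,-0.0017,0.0167,0,0,0],[0.0017,-0.0017,0.0283,0,0,0],[0.0017,-0.0017,0.035,0,0,0],[0.0017,-0.0017,0.0383,0,0,0],[0.0017,-0.0017,0.0383,0,0,0],[0.0017,-0.0017,0.0383,0,0,0]]]'

```text
clock: 22.9
ee_pos: [0.5314, 0.3592, 0.0176]
tool_rot: [0.281, 3.129, -0.0]
ft_force: [-2.4, -2.1, 8.6]
finger_gap: 0.404
grip_force: 40.9
```

Request:
play_rows --moves '[[[0,0,0,0,0,0],[0,0,0,0,0,0],[0,0,0,0,0,0],[0,0,0,0,0,0]]]' --grip 4.6

```text
clock: 23.3
ee_pos: [0.5313, 0.3592, 0.0156]
tool_rot: [-0.282, -3.129, 0.0]
ft_force: [-0.1, 0.2, 0.1]
finger_gap: 0.541
grip_force: 0.0
```

To row units: -14 cm / 60 = -0.2333, -13 cm / 60 = -0.2167.

Request:
play_rows --moves '[[[0,0,-0.0333,0,0,0],[0,0,-0.0833,0,0,0],[0,0,-0.15,0,0,0],[0,0,-0.2167,0,0,0],[0,0,-0.2333,0,0,0],[0,0,-0.2333,0,0,0]]]'

```text
clock: 23.9
ee_pos: [0.5326, 0.3598, 0.1579]
tool_rot: [0.282, 3.125, 0.003]
ft_force: [0.3, 0.4, -1.0]
finger_gap: 0.537
grip_force: 0.0
```

```bash
python3 - <<'E'
from h import *
print(go(.686,-.115,.16,90))
E
```

```text
(array([-23.58, -43.97,  -0.23]), array([ 0.002,  0.004, -0.18 ]))
```

To row units: -34.3 cm / 60 = -0.5717, -30 cm / 60 = -0.5, -0.16 rad / 4 = -0.04.

Request:
play_rows --moves '[[[-0.0383,-0.0733,0,0,0,-0.005],[-0.0767,-0.145,0,0,0,-0.01],[-0.115,-0.2167,0,0,0,-0.015],[-0.1533,-0.2883,0,0,0,-0.02],[-0.1917,-0.3583,0,0,0,-0.025],[-0.23,-0.43,0,0,0,-0.03],[-0.2667,-0.5,0,0,0,-0.035],[-0.3067,-0.5717,0,0,0,-0.04]]]' --grip 8

```text
clock: 24.7
ee_pos: [0.6496, -0.0127, 0.1529]
tool_rot: [-0.03, -3.136, -0.002]
ft_force: [1.6, 1.0, -1.0]
finger_gap: 0.938
grip_force: 0.0
```

```bash
python3 - <<'E'
from h import *
print(go(.686,-.115,.14,90))
E
```

```text
(array([ -3.84, -10.16,   1.26]), array([ 0.001, -0.005, -0.019]))
```

To row units: -9.6 cm / 60 = -0.16, -8 cm / 60 = -0.1333, -0.02 rad / 4 = -0.005.

Request:
play_rows --moves '[[[-0.03,-0.075,0.01,0,0,-0.005],[-0.0533,-0.1333,0.02,0,0,-0.005],[-0.0617,-0.16,0.02,0,0,-0.005],[-0.0617,-0.16,0.02,0,0,-0.005],[-0.0617,-0.16,0.02,0,0,-0.005],[-0.0617,-0.16,0.02,0,0,-0.005]]]'

```text
clock: 25.3
ee_pos: [0.6852, -0.1054, 0.1435]
tool_rot: [0.004, -3.14, -0.002]
ft_force: [0.3, -0.3, 0.5]
finger_gap: 0.936
grip_force: 0.0
```

```bash
python3 - <<'E'
from h import *
p=cams.get_image("wrist"); e=spotter.mark_of(p,"pot"); print([(np.round(d["centre"],3),d["conf"]) for d in e])
for d in spotter.look_for(p,"pot"): print("look",np.round(d["centre"],3),d["conf"])
# white lid by brightness near expected
g=p["color"].min(2)>200; k,l,st,c=cv2.connectedComponentsWithStats(g.astype(np.uint8))
uv=proj(p,[[.686,-.116,.045]])[0]; i=np.argmin([np.hypot(*(x-uv)) if s[4]>200 else 1e9 for x,s in zip(c,st)]); print(uv,c[i],st[i],unproj(p,[c[i]],.045))
print(ctrl.get_state()["ee_pos"],go(.686,-.116,.015,90))
E
```

```text
[(array([ 0.693, -0.114, -0.004]), 0.77)]
look [ 0.685 -0.113  0.044] 0.85
[268.65059796 211.09957438] [266.72585622 197.63368636] [     0      0    560    420 208387] [[ 0.67653895 -0.11720146  0.045     ]]
[ 0.6858928  -0.10594356  0.14418826] (array([-1.000e-02, -1.010e+00,  1.292e+01]), array([ 0.   , -0.   ,  0.002]))
```

Request:
play_rows --moves '[[[0,-0.015,0.0333,0,0,0],[0,-0.015,0.1,0,0,0],[0,-0.015,0.1,0,0,0],[0,-0.015,0.1,0,0,0],[0,-0.015,0.1,0,0,0]]]'

```text
clock: 25.95
ee_pos: [0.6874, -0.1167, 0.0859]
tool_rot: [-0.002, 3.139, -0.002]
ft_force: [-1.3, -0.0, -1.0]
finger_gap: 0.935
grip_force: 0.0
```

```bash
python3 - <<'E'
from h import *
print(go(.686,-.115,.014,90))
E
```

```text
(array([0.17, 0.18, 7.18]), array([-0.001,  0.003,  0.001]))
```

To row units: 7.1 cm / 60 = 0.1183, 6 cm / 60 = 0.1.

Request:
play_rows --moves '[[[0.0017,0.0017,0.05,0,0,0],[0.0017,0.0017,0.1,0,0,0],[0.0017,0.0017,0.1183,0,0,0],[0.0017,0.0017,0.1183,0,0,0],[0.0017,0.0017,0.1183,0,0,0]]]'

```text
clock: 26.45
ee_pos: [0.6865, -0.1163, 0.0146]
tool_rot: [-0.001, 3.139, -0.002]
ft_force: [0.2, -0.6, 0.1]
finger_gap: 0.939
grip_force: 0.0
```

Request:
play_rows --moves '[[[0,0,0,0,0,0],[0,0,0,0,0,0],[0,0,0,0,0,0],[0,0,0,0,0,0],[0,0,0,0,0,0],[0,0,0,0,0,0],[0,0,0,0,0,0]]]' --grip 4 --grip_force 45

```text
clock: 27.15
ee_pos: [0.6865, -0.1164, 0.0149]
tool_rot: [-0.0, 3.138, -0.002]
ft_force: [-0.5, 0.4, 6.7]
finger_gap: 0.589
grip_force: 46.8
```

To row units: -16 cm / 60 = -0.2667, -14 cm / 60 = -0.2333.

Request:
play_rows --moves '[[[0,0,-0.0333,0,0,0],[0,0,-0.1,0,0,0],[0,0,-0.1667,0,0,0],[0,0,-0.2333,0,0,0],[0,0,-0.2667,0,0,0],[0,0,-0.2667,0,0,0],[0,0,-0.2667,0,0,0]]]'

```text
clock: 27.85
ee_pos: [0.6846, -0.1157, 0.1724]
tool_rot: [0.0, -3.141, -0.0]
ft_force: [-0.2, 0.2, -2.2]
finger_gap: 0.594
grip_force: 46.9
```

```bash
python3 - <<'E'
from h import *
print(go(.455,.373,.18,79.6))
E
```

```text
(array([22.95, 48.88, -0.73]), array([ 0.   , -0.001,  0.182]))
```

To row units: 31 cm / 60 = 0.5167, 26.9 cm / 60 = 0.4483, 0.16 rad / 4 = 0.04.

Request:
play_rows --moves '[[[0.02,0.0417,0,0,0,0.005],[0.05,0.1067,-0.005,0,0,0.01],[0.0817,0.175,-0.0117,0,0,0.015],[0.1133,0.2433,-0.0117,0,0,0.02],[0.145,0.3117,-0.0117,0,0,0.025],[0.1767,0.38,-0.0117,0,0,0.03],[0.2083,0.4483,-0.0117,0,0,0.035],[0.24,0.5167,-0.0117,0,0,0.04]]]'

```text
clock: 28.65
ee_pos: [0.5384, 0.1952, 0.1773]
tool_rot: [-0.252, -3.126, 0.002]
ft_force: [0.9, 0.6, -0.9]
finger_gap: 0.59
grip_force: 47.0
```

```bash
python3 - <<'E'
from h import *
print(go(.455,.373,.17,79.6))
E
```

```text
(array([11.08, 16.21,  0.76]), array([-0.002, -0.005,  0.021]))
```

To row units: 15.8 cm / 60 = 0.2633, 14 cm / 60 = 0.2333, 0.02 rad / 4 = 0.005.

Request:
play_rows --moves '[[[0.04,0.06,0,0,0,0.005],[0.08,0.12,0,0,0,0.005],[0.12,0.18,0,0,0,0.005],[0.1567,0.2333,0,0,0,0.005],[0.1817,0.2633,0,0,0,0.005],[0.1817,0.2633,0,0,0,0.005],[0.1817,0.2633,0,0,0,0.005],[0.1817,0.2633,0,0,0,0.005]]]'

```text
clock: 29.45
ee_pos: [0.4585, 0.3662, 0.1786]
tool_rot: [-0.283, -3.127, 0.003]
ft_force: [0.0, -0.3, -0.5]
finger_gap: 0.593
grip_force: 47.0
```

```bash
python3 - <<'E'
from h import *
print(ctrl.get_state()["ee_pos"],go(.455,.373,.045,79.6))
E
```

```text
[0.45851029 0.36622917 0.17857255] (array([ 0.44,  0.63, 13.36]), array([-0.002, -0.002,  0.001]))
```

To row units: 13.4 cm / 60 = 0.2233, 12 cm / 60 = 0.2.

Request:
play_rows --moves '[[[0.0067,0.01,0.0667,0,0,0],[0.0067,0.01,0.1333,0,0,0],[0.0067,0.01,0.2,0,0,0],[0.0067,0.01,0.2233,0,0,0],[0.0067,0.01,0.2233,0,0,0],[0.0067,0.01,0.2233,0,0,0]]]'

```text
clock: 30.05
ee_pos: [0.4571, 0.3739, 0.0468]
tool_rot: [0.283, 3.127, 0.001]
ft_force: [0.2, -0.4, -0.5]
finger_gap: 0.593
grip_force: 47.0
```

```bash
python3 - <<'E'
from h import *
print(ctrl.get_state()["ee_pos"],go(.455,.373,.019,79.6))
E
```

```text
[0.45707116 0.37393385 0.04675088] (array([ 0.19, -0.13,  2.77]), array([0.001, 0.001, 0.001]))
```

To row units: 2.8 cm / 60 = 0.0467, 2.5 cm / 60 = 0.0417.

Request:
play_rows --moves '[[[0.0017,-0.0017,0.0167,0,0,0],[0.0017,-0.0017,0.0317,0,0,0],[0.0017,-0.0017,0.0417,0,0,0],[0.0017,-0.0017,0.0467,0,0,0],[0.0017,-0.0017,0.0467,0,0,0],[0.0017,-0.0017,0.0467,0,0,0]]]'

```text
clock: 30.65
ee_pos: [0.4543, 0.3732, 0.0189]
tool_rot: [-0.281, -3.129, 0.0]
ft_force: [-2.4, -0.9, 5.9]
finger_gap: 0.596
grip_force: 47.5
```

Request:
play_rows --moves '[[[0,0,0,0,0,0],[0,0,0,0,0,0],[0,0,0,0,0,0],[0,0,0,0,0,0]]]' --grip 6.8

```text
clock: 31.05
ee_pos: [0.4546, 0.3732, 0.0177]
tool_rot: [-0.282, -3.129, 0.0]
ft_force: [1.1, -0.1, -0.7]
finger_gap: 0.798
grip_force: 0.0
```

To row units: -12 cm / 60 = -0.2, -11 cm / 60 = -0.1833.

Request:
play_rows --moves '[[[0,0,-0.0333,0,0,0],[0,0,-0.0833,0,0,0],[0,0,-0.15,0,0,0],[0,0,-0.1833,0,0,0],[0,0,-0.2,0,0,0],[0,0,-0.2,0,0,0]]]'

```text
clock: 31.65
ee_pos: [0.4552, 0.3736, 0.139]
tool_rot: [0.282, 3.127, 0.002]
ft_force: [-1.0, 0.5, 0.2]
finger_gap: 0.795
grip_force: 0.0
```

```bash
python3 - <<'E'
from h import *
print(go(.436,-.001,.13,98.8))
E
```

```text
(array([ -4.8 , -37.2 ,   0.85]), array([ 0.001,  0.002, -0.333]))
```

To row units: -37.1 cm / 60 = -0.6183, -4.8 cm / 60 = -0.08, -0.33 rad / 4 = -0.0825.

Request:
play_rows --moves '[[[-0.01,-0.0767,0,0,0,-0.0125],[-0.02,-0.155,0,0,0,-0.025],[-0.03,-0.2333,0,0,0,-0.035],[-0.04,-0.3117,0,0,0,-0.045],[-0.05,-0.39,0,0,0,-0.055],[-0.06,-0.4667,0,0,0,-0.065],[-0.07,-0.5417,0,0,0,-0.075],[-0.08,-0.6183,0,0,0,-0.0825]]]' --grip 4

```text
clock: 32.45
ee_pos: [0.4341, -0.0018, 0.1365]
tool_rot: [0.238, -3.13, -0.002]
ft_force: [0.8, -0.1, -0.1]
finger_gap: 0.468
grip_force: 0.0
```

Request:
play_rows --moves '[[[0,0,0,0,0,0],[0,0,0,0,0,0],[0,0,0,0,0,0],[0,0,0,0,0,0]]]'

```text
clock: 32.85
ee_pos: [0.4349, 0.0011, 0.1374]
tool_rot: [0.239, -3.131, -0.001]
ft_force: [-1.0, 0.4, 0.1]
finger_gap: 0.471
grip_force: 0.0
```

```bash
python3 - <<'E'
from h import *
p=cams.get_image("wrist"); save(p,"w7.png")
q=cams.get_image("top")
for t in("pot","bottle_small"): print(t,[(np.round(d["centre"],3),d["conf"]) for d in spotter.mark_of(q,t)])
im=p["color"].astype(int); b=((im[:,:,2]-im[:,:,0]>50)&(im[:,:,2]-im[:,:,1]>40)).astype(np.uint8)
k,l,st,_=cv2.connectedComponentsWithStats(b)
for i in range(1,k):
    if st[i,4]>150:
        v,u=np.nonzero(l==i); w=unproj(p,np.c_[u,v].astype(float),.008)[:,:2]*1000; print(st[i],w.min(0).round(),w.max(0).round(),cv2.minAreaRect(w.astype(np.float32)))
print(ctrl.get_state()["ee_pos"])
E
```

```text
pot [(array([0.457, 0.376, 0.003]), 0.68)]
bottle_small [(array([0.532, 0.36 , 0.003]), 0.8)]
[ 475    0   45  165 3661] [266. 117.] [385. 152.] ((326.55157470703125, 134.64456176757812), (118.75853729248047, 26.131410598754883), 4.803318023681641)
[ 266  118   31  154 1716] [375. -20.] [496.  13.] ((436.1522216796875, -0.526458740234375), (120.48472595214844, 21.474679946899414), 9.207879066467285)
[0.43543327 0.00066697 0.13782923]
```

View pics/w7.png

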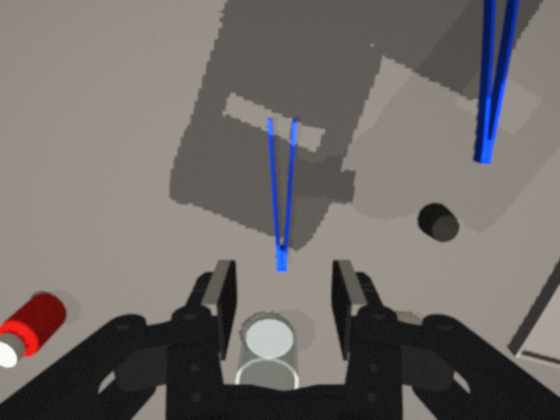

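The wrist view shows the far forceps aligned between the fingers from (282,270) to (283,120), with the beaker at (268,340) clear of them. I go down.

To row units: 10 cm / 60 = 0.1667, 7 cm / 60 = 0.1167.

Request:
play_rows --moves '[[[-0.0067,0,0.05,0,0,0],[-0.0067,0,0.1167,0,0,0],[-0.0067,0,0.1667,0,0,0],[-0.0067,0,0.1667,0,0,0],[-0.0067,0,0.1667,0,0,0]]]'

```text
clock: 33.55
ee_pos: [0.4392, 0.0007, 0.0378]
tool_rot: [0.237, -3.131, -0.001]
ft_force: [0.3, -0.4, 0.1]
finger_gap: 0.463
grip_force: 0.0
```

```bash
python3 - <<'E'
from h import *
print(ctrl.get_state()["ee_pos"],go(.439,-.0001,.003,99))
E
```

```text
[0.43921894 0.00065366 0.03782197] (array([ 0.03, -0.07,  3.48]), array([ 0.001, -0.001, -0.006]))
```

To row units: 3.4 cm / 60 = 0.0567, 3 cm / 60 = 0.05.

Request:
play_rows --moves '[[[0,0,0.0333,0,0,0],[0,0,0.05,0,0,0],[0,0,0.0567,0,0,0],[0,0,0.0567,0,0,0],[0,0,0.0567,0,0,0]]]'

```text
clock: 34.05
ee_pos: [0.4398, 0.0002, 0.0045]
tool_rot: [-0.236, 3.132, -0.001]
ft_force: [-0.2, 0.7, -0.1]
finger_gap: 0.474
grip_force: 0.0
```

Request:
play_rows --moves '[[[0,0,0,0,0,0],[0,0,0,0,0,0],[0,0,0,0,0,0],[0,0,0,0,0,0],[0,0,0,0,0,0],[0,0,0,0,0,0],[0,0,0,0,0,0]]]' --grip 0.5 --grip_force 35

```text
clock: 34.75
ee_pos: [0.4397, 0.0001, 0.0045]
tool_rot: [-0.236, 3.132, -0.001]
ft_force: [-0.1, 0.2, 5.2]
finger_gap: 0.148
grip_force: 34.1
```

To row units: -12 cm / 60 = -0.2, -9 cm / 60 = -0.15.

Request:
play_rows --moves '[[[0,0,-0.0333,0,0,0],[0,0,-0.0833,0,0,0],[0,0,-0.15,0,0,0],[0,0,-0.2,0,0,0],[0,0,-0.2,0,0,0],[0,0,-0.2,0,0,0]]]'

```text
clock: 35.35
ee_pos: [0.4396, 0.0002, 0.1244]
tool_rot: [-0.236, 3.131, -0.001]
ft_force: [-0.4, -1.1, -0.9]
finger_gap: 0.143
grip_force: 34.3
```

```bash
python3 - <<'E'
from h import *
p=cams.get_image("wrist"); save(p,"w8.png")
print(go(.482,.287,.13,79.6))
E
```

```text
(array([-8.55, 27.7 , -0.64]), array([ 0.   , -0.001,  0.332]))
```

View pics/w8.png

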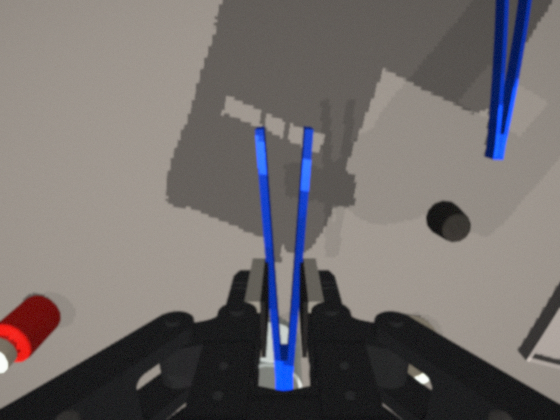

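The forceps are held straight, from (285,385) to (285,130), and level. I carry them to the long compartment.

To row units: 27.5 cm / 60 = 0.4583, 25.2 cm / 60 = 0.42, 0.13 rad / 4 = 0.0325.

Request:
play_rows --moves '[[[-0.01,0.0333,-0.005,0,0,0.0075],[-0.03,0.0917,-0.01,0,0,0.02],[-0.05,0.1583,-0.01,0,0,0.0325],[-0.07,0.225,-0.01,0,0,0.045],[-0.09,0.2917,-0.01,0,0,0.055],[-0.11,0.3583,-0.01,0,0,0.0675],[-0.13,0.42,-0.01,0,0,0.0775],[-0.1417,0.4583,-0.01,0,0,0.0825]]]'

```text
clock: 36.2
ee_pos: [0.4816, 0.2872, 0.1277]
tool_rot: [-0.281, -3.126, 0.001]
ft_force: [-0.3, -0.4, -0.3]
finger_gap: 0.147
grip_force: 34.3
```

Request:
play_rows --moves '[[[0,0,0,0,0,0],[0,0,0,0,0,0],[0,0,0,0,0,0]]]'

```text
clock: 36.5
ee_pos: [0.4812, 0.2835, 0.1286]
tool_rot: [-0.283, -3.126, 0.003]
ft_force: [-0.5, -0.2, -0.7]
finger_gap: 0.147
grip_force: 34.3
```

```bash
python3 - <<'E'
from h import *
print(ctrl.get_state()["ee_pos"],go(.482,.287,.04,79.6))
E
```

```text
[0.48123721 0.28346444 0.12860502] (array([-0.04,  0.38,  8.86]), array([-0.002, -0.003,  0.001]))
```

To row units: 8.9 cm / 60 = 0.1483, 8 cm / 60 = 0.1333.

Request:
play_rows --moves '[[[0,0.0033,0.0667,0,0,0],[0,0.005,0.1333,0,0,0],[0,0.005,0.1483,0,0,0],[0,0.005,0.1483,0,0,0],[0,0.005,0.1483,0,0,0]]]'

```text
clock: 37.0
ee_pos: [0.4837, 0.2874, 0.0419]
tool_rot: [0.283, 3.128, 0.001]
ft_force: [0.2, 0.4, 0.7]
finger_gap: 0.147
grip_force: 34.3
```

```bash
python3 - <<'E'
from h import *
print(ctrl.get_state()["ee_pos"],go(.482,.287,.009,79.6))
E
```

```text
[0.48370709 0.28738752 0.04185994] (array([ 0.16, -0.07,  3.29]), array([0.001, 0.001, 0.001]))
```

To row units: 3.3 cm / 60 = 0.055, 3 cm / 60 = 0.05.

Request:
play_rows --moves '[[[0.0017,0,0.02,0,0,0],[0.0017,0,0.0367,0,0,0],[0.0017,0,0.05,0,0,0],[0.0017,0,0.055,0,0,0],[0.0017,0,0.055,0,0,0],[0.0017,0,0.055,0,0,0]]]'

```text
clock: 37.6
ee_pos: [0.4815, 0.2879, 0.0085]
tool_rot: [-0.281, -3.128, 0.001]
ft_force: [-1.0, -0.0, 7.9]
finger_gap: 0.149
grip_force: 35.0
```

Request:
play_rows --moves '[[[0,0,0,0,0,0],[0,0,0,0,0,0],[0,0,0,0,0,0],[0,0,0,0,0,0]]]' --grip 3

```text
clock: 38.0
ee_pos: [0.4818, 0.288, 0.0076]
tool_rot: [-0.282, -3.129, 0.0]
ft_force: [0.1, 0.3, -0.1]
finger_gap: 0.353
grip_force: 0.0
```

To row units: -15 cm / 60 = -0.25, -13 cm / 60 = -0.2167.

Request:
play_rows --moves '[[[0,0,-0.0333,0,0,0],[0,0,-0.0833,0,0,0],[0,0,-0.15,0,0,0],[0,0,-0.2167,0,0,0],[0,-0.05,-0.25,0,0,0],[0,-0.1167,-0.25,0,0,0],[0,-0.1833,-0.25,0,0,0],[0,-0.25,-0.25,0,0,0]]]'

```text
clock: 38.8
ee_pos: [0.4547, 0.1393, 0.1582]
tool_rot: [0.28, 3.128, 0.0]
ft_force: [0.4, -0.3, 1.2]
finger_gap: 0.351
grip_force: 0.0
```

To row units: -10 cm / 60 = -0.1667, -8 cm / 60 = -0.1333.

Request:
play_rows --moves '[[[0,-0.0667,0,0,0,0],[0,-0.1333,0,0,0,0],[0,-0.1667,0,0,0,0],[0,-0.1667,0,0,0,0],[0,-0.1667,0,0,0,0],[0,-0.1667,0,0,0,0]]]'

```text
clock: 39.4
ee_pos: [0.4373, 0.0428, 0.1578]
tool_rot: [0.281, 3.129, 0.0]
ft_force: [0.3, -0.6, -0.5]
finger_gap: 0.345
grip_force: 0.0
```

```bash
python3 - <<'E'
from h import *
p=cams.get_image("scene"); save(p,"end.png",(80,60,460,420),1.6)
q=cams.get_image("top"); save(q,"endtop.png",None,1.4)
E
```

```text
(no output)
```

View pics/end.png

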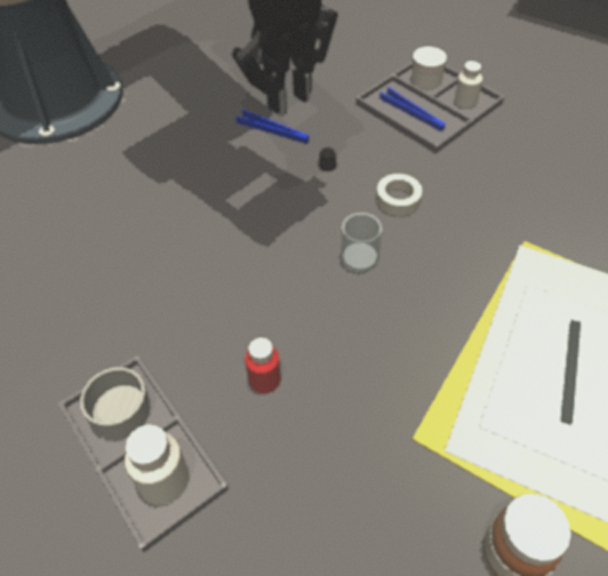

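View pics/endtop.png

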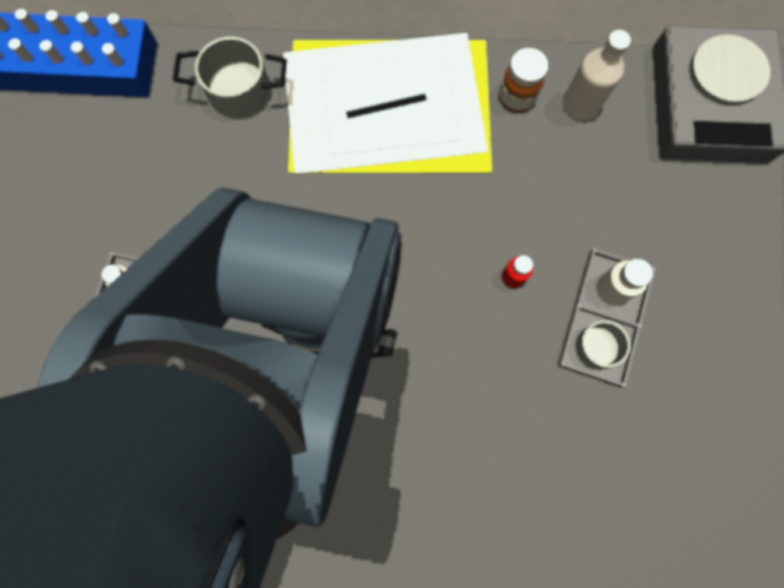

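In end.png both kits are complete. The dish (115,400) and large bottle (155,465) are upright in their compartments. The pot (430,65), small bottle (468,88) and forceps (412,108) are in the other tray, with the forceps lying in the long compartment. The beaker, tape, stopper and look-alikes have not moved.

```bash
python3 -c "
from station import ctrl
print(ctrl.close_job())"
```

```text
the job is handed in; nothing more can be done
None
```

Both kits are made up and the job is handed in at about 39 s of the 128 s allowed; the last pictures show all five items in their own compartments and the beaker, tape and stopper unmoved.

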